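# Draw the marking shuttle out to its loading position and lock it there

## Robot

A 7-joint arm with a two-finger parallel gripper is mounted at the origin on a cart in front of the work surface, level with it; the furniture and walls round the work are solid. World frame = base frame: x ahead of the robot, y to its left, z up, the work surface at z = 0. Lengths are in m, angles in rad, forces in N, time in s.
With the tool pointing down it reaches from about 0.425 to 0.875 m from the base axis. Payload 4.7 kg.
Tool frame: the origin (TCP) lies midway between the tips of the shut fingers; the grasp point (between the pads) lies 19 mm behind it; z points along the fingers, y is the line along which they close (so a half turn about z gives the same grasp; the last joint's range is limited). The gripper opens to 87 mm and grips with 3 to 60 N. Pads are 19 mm wide; open, the fingers measure 117 mm over their backs; the gripper's body (75 mm by 190 mm) begins 51 mm behind the grasp point.
Start: joints at [1.227, 0.321, -0.07, 1.45, 0.023, 1.371, -0.057], TCP at [0.228, -0.609, 0.223] pointing down, gripper open.
Joint ranges: [-2.86, 2.86], [-0.3, 2.09], [-1.38, 1.24], [0.06, 2.45], [-1.56, 4.7], [0.09, 2.05], [-2.69, 2.69]. Speed limits (rad/s): [2.57, 2.57, 3.14, 3.14, 3.14, 3.14, 3.14].

## Interface

Orientations are given as a rotation vector (axis times angle).
In Python, from bench import ctrl, get_image, calibration gives the robot as it stands.
- The arm moves only by the tool apply_moves, never from a script. Its arguments are lists of equal length, an entry for each row: "dp": the shift along the tool's x, y, z in m, a list of three; "twist": the turn, a rotation vector about the tool's x, y, z in rad, a list of three; "fingers": the closure, from 0 (fully open) to 1 (shut). In form: {"dp": [[dx, dy, dz], ...], "twist": [[ax, ay, az], ...], "fingers": [fingers, ...]}. A call has 1 to 10 rows; each row shifts and turns the commanded pose from where the row before left it, along the tool's axes as they then stand; what a row does not reach is not made up. A row lasts 1/10 s, in which the tool goes at most 50 mm and 8.59 degrees, less where a joint would pass 70% of its speed; a pose out of reach is approached as far as the arm can. A call is refused whole if a number of a shift passes 0.05 or a number of a turn 0.15, either way. A call with a gripper value outside its range is refused whole. The fingers move at their own pace and stop on an object; "newtons" is the grip in N (left out, the last holds). Time passes only in rows, so rows that do not move let the fingers close. It gives the time, the measured TCP pose, the force, the opening and the grip force at its end, in the units of the state.
- ctrl.get_state(): the state, without advancing time (a new reading comes with each control period).
- get_image(name): name is "side" or "top" or "wrist"; returns the picture (420x560x3 uint8, red, green, blue); there is no depth.
- calibration(name): a dict with "fx", "fy", "cx", "cy" (pixels), "k1" (the pictures are not rectified: a ray, as slopes to the right and down, at radius r is drawn at 1 + k1 r^2 times it, then the intrinsics apply), "eye" and "attitude" of the camera in the world; the wrist camera has in their place "hand_eye" (4x4, takes a point from camera to tool coordinates, whose origin is the TCP and whose axes are the flange's). Camera axes: x right, y up, looking along -z (the intrinsics and any distortion apply to the point x, -y, -z); pixel columns grow to the right and rows downward; lengths in m; the calibration is good to about 2 mm. A picture is of the moment at which its call begins: read the wrist's pose just before it. calibration takes no time and is no camera call.
- ctrl.close_job(): hands the job in; it is judged then, once.
The state is a dict: "time": time; "joint_positions": joint angles; "qd": joint speeds; "joint_torque": joint torques, N m; "position": TCP position; "tool_rot": TCP orientation; "ft_force": force on the tool from outside, world axes, zero at the start; "torque": the same for the moment, N m; "grip_width": opening from 0.0 (shut) to 1.0 (fully open); "grip_force": force on a finger pad.
Only numpy, scipy, OpenCV 4.12 (cv2) and the standard library are available. Lean on these libraries where they do the work, as an engineer would, in place of code of your own. Each camera call takes 0.05 s, during which the arm holds its last target. There are 200 camera calls.

## Task

The plate in the marking fixture is finished and has to come out from under the mask: swing the red catch open, hook a fingertip behind the shuttle's upright lip and draw the shuttle out along its rails fully to the front stop, then swing the catch shut again so that it locks the shuttle there. Work with the fingertips only: push the catch by its tabs and pull on the lip from behind, pinch nothing, leave the plate lying in its nest and leave the things round the fixture where they are.

Things in the scene. Friction and masses are not known exactly. Their poses are not given: they have to be found in the camera images.
- fixture: marking fixture, fixed to the bench: grey base plate 270 x 164 x 10 mm with two steel rails along x. Origin: centre of the underside, on the bench (z = 0). Its -x side is the front, towards the robot; +y is its left. A dark mask plate with a window (top at z = 55 mm with its screws) stands on four columns over x = 42 to 98 mm; all work is done in front of it. The front stop is a block 34 mm wide, 34 mm high, at x = -126 to -114 mm.
- shuttle (a joint): how far the shuttle is drawn out towards the front (-x of the fixture), in m: 0 = home under the mask, 0.090 = against the front stop. Friction about 2 N, no spring. The shuttle is an aluminium carriage 120 x 108 mm, flat top at z = 32 mm above the bench; its right edge (-y) has two notches, one for the catch's pin at each end of the travel. Blocked by the catch while that is shut.
- lip_back (a point): top edge of the rear face of the shuttle's lip, at its middle (moves with the shuttle; 58 mm above the bench). The lip is an upright aluminium flange across the shuttle's front edge, 76 mm wide (along y), 6 mm thick, rising 26 mm above the flat top. Behind it (+x) lies 54 mm of clear flat top up to the nest. At home it lies at x = -9 mm, y = 0 of the fixture. Axes as the fixture's.
- catch (a joint): angle of the red catch in rad: 0 = shut (its pin in the shuttle's notch), 0.35 = fully open; the pin is clear from about 0.16. It is a rocker about an upright pivot at x = -45, y = -68 mm of the fixture (on the right of the shuttle) and stays where it is left (friction about 1.2 N at a tab). It can shut only where a notch stands before the pin: the shuttle home, or within about 2 mm of the front stop.
- front_tab (a point): top of the catch's front tab, at its middle: an upright red tab 22 mm long (along x), 8 mm thick (along y), from 42 to 62 mm above the bench, 40 mm in front of the pivot. Pushed from the outside towards the shuttle (+y of the fixture, 14 mm to the end) it opens the catch. Axes turn with the catch; when shut they are the fixture's.
- rear_tab (a point): top of the catch's rear tab, at its middle: the same size and height, 50 mm behind the pivot, above the pin. Opening swings it outwards (-y) by 17 mm; pushed from the outside towards the shuttle (+y of the fixture) it shuts the catch.
- nest (a point): centre of the plate's place in the nest, a low black frame on the shuttle, frame top 36 mm above the bench (moves with the shuttle; half-way up the plate)
- plate_center (a point): centre of the finished pale grey tag plate, 34 x 54 x 5 mm, lying loose in the nest with 1.5 mm of play each way and standing 1 mm above its frame
- next_plate: bystander: a second tag plate 34 x 54 x 5 mm lying on the bench left of the fixture; origin at the centre of its underside
- loupe: bystander: black loupe, 34 mm across, 31 mm high, standing on the bench left of the fixture; origin at the centre of its underside
- setting_block: bystander: pale setting block with a small hole in its top, 30 x 50 x 20 mm on the bench right of the fixture's rear half; origin at the centre of its underside
Not all that is in view belongs to the job. Leave any turquoise look-alike of the part that bears plate_center alone.

How it is judged:
By the outcome, as a careful person would: the job done as asked, in the order asked, and still so for the second after the job is handed in, with the robot touching nothing.
It also fails if it takes over 42 s, if anything falls off the work surface, if the arm or the gripper's body presses on something with over 40 N, if the wrist force passes 120 N, or if a joint passes its speed limit or range.

## Working session

There is one attempt and no reset: what is moved stays moved. The work goes in short steps, Python scripts to look and compute and a tool call to move; the robot and the scene stay as the last step left them, time stands still between calls to the robot, and variables do not carry over. Pictures are saved under pics/ and viewed, at most 10 in all, crops included, and the job is handed in when it is done.

Besides the shell and the picture viewer there is one more tool, called after "Emit:" as name(argument=value, ...) on one line, values as JSON. apply_moves: Moves the arm, as the interface text tells. Its arguments: {"type":"object","properties":{"dp":{"type":"array"},"twist":{"type":"array"},"fingers":{"type":"array"},"newtons":{"type":"number"}},"required":["dp","twist","fingers"]}

```bash
mkdir -p pics; ls; python3 - <<'E'
from bench import ctrl,get_image,calibration
import cv2
s=ctrl.get_state();print({k:s[k] for k in('time','position','tool_rot','grip_width')})
for n in('top','side'):
    print(n,calibration(n)); cv2.imwrite(f'pics/{n}0.png',get_image(n)[:,:,::-1])
print(calibration('wrist'))
E
```

```text
pics
{'time': 0.0, 'position': array([ 0.22739198, -0.60833528,  0.22146544]), 'tool_rot': array([-3.08961157e+00, -5.58725200e-01,  7.01658703e-04]), 'grip_width': 0.9998149438006534}
top {'fx': 528.5982603373053, 'fy': 528.5982603373053, 'cx': 275.29290176925434, 'cy': 217.35712071087335, 'k1': -0.09707501881599534, 'eye': array([ 0.43412488, -0.20345477,  1.05529627]), 'attitude': array([ 0.10673652, -0.1016772 , -1.59649828])}
side {'fx': 443.23708798115035, 'fy': 443.23708798115035, 'cx': 278.71012288735017, 'cy': 215.11969489048448, 'k1': -0.08513357618736561, 'eye': array([ 0.44808078, -0.90110898,  0.61998139]), 'attitude': array([ 0.91693987, -0.07060289, -0.09854282])}
{'fx': 333.2029707277861, 'fy': 333.2029707277861, 'cx': 281.97397308564416, 'cy': 212.73502052607725, 'k1': -0.020029106811379933, 'hand_eye': array([[ 2.50981608e-05,  9.64325243e-01,  2.64720276e-01,
         7.23509498e-02],
       [ 9.99999623e-01,  2.05436893e-04, -8.43177321e-04,
         4.99652777e-05],
       [-8.67480486e-04,  2.64720197e-01, -9.64324875e-01,
        -1.62144289e-01],
       [ 0.00000000e+00,  0.00000000e+00,  0.00000000e+00,
         1.00000000e+00]])}
```

View pics/top0.png

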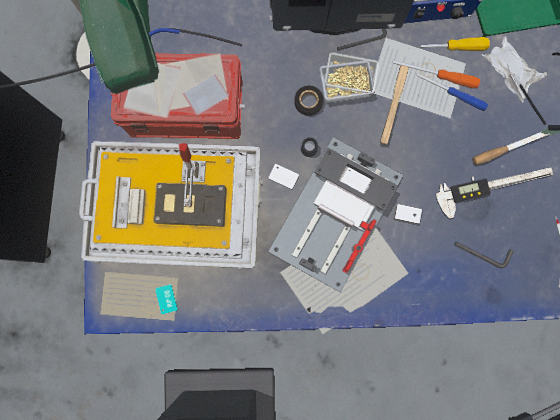

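View pics/side0.png

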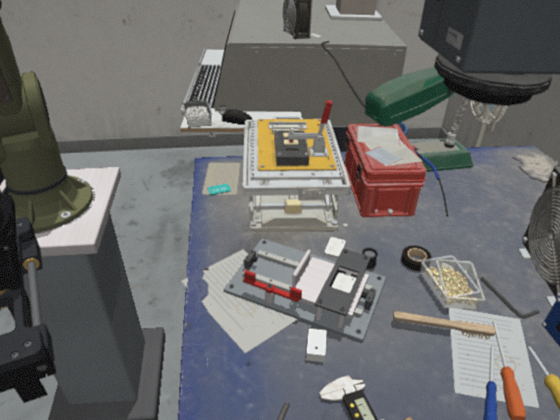

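The top view shows the fixture centred near (335,215), yaw about 30° clockwise, with the front stop at (310,265), red catch along (350–372, 225–270) and mask at (358,175). Plate candidates are the white plate under the mask window (355,183; this one is in the job), next_plate (284,175), setting block (408,213) and the turquoise look-alike (165,299). The last three stay where they are. I'll check that choice in an enlarged crop.

```bash
python3 - <<'E'
import cv2
i=cv2.imread('pics/top0.png')
cv2.imwrite('pics/top_c.png',cv2.resize(i[130:295,260:430],None,fx=3.6,fy=3.6,interpolation=cv2.INTER_CUBIC))
E
```

```text
(no output)
```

View pics/top_c.png

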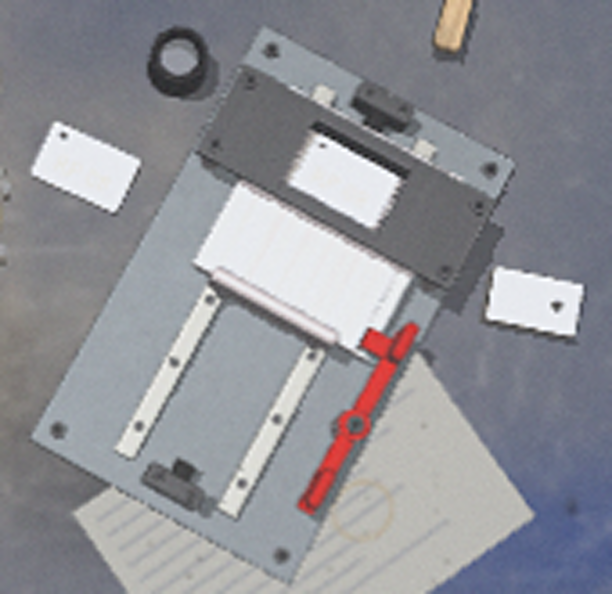

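```bash
cat > h.py <<'E'
import numpy as np, cv2
from bench import ctrl,get_image,calibration
from scipy.spatial.transform import Rotation as R
from scipy.optimize import least_squares
def cam(n,st=None):
    c=calibration(n)
    if n=='wrist':
        h=np.array(c['hand_eye']);Rt=R.from_rotvec(st['tool_rot']).as_matrix()
        return c,Rt@h[:3,:3],np.array(st['position'])+Rt@h[:3,3]
    return c,R.from_rotvec(c['attitude']).as_matrix(),np.array(c['eye'])
def proj(P,C):
    c,M,e=C;q=(np.atleast_2d(P)-e)@M
    s=np.c_[q[:,0]/-q[:,2],q[:,1]/q[:,2]]
    s=s*(1+c['k1']*(s**2).sum(1,keepdims=True))
    return s*[c['fx'],c['fy']]+[c['cx'],c['cy']]
def F(p,L):
    c,s=np.cos(p[2]),np.sin(p[2]);L=np.atleast_2d(L)
    return np.c_[p[0]+c*L[:,0]-s*L[:,1],p[1]+s*L[:,0]+c*L[:,1],L[:,2]]
def fit(L,px,C,p0):
    L=np.array(L);r=least_squares(lambda p:(proj(F(p,L),C)-px).ravel(),p0,loss='soft_l1')
    return r.x,(proj(F(r.x,L),C)-px)
E
python3 - <<'E'
from h import *
L=np.array([[135,82,10],[135,-82,10],[-135,-82,10],[-135,82,10],[-85,-68,62],[5,-68,62],[-12,0,58]])/1e3
px=np.array([[262,27],[514,160],[290,583],[33,437],[313,487],[406,340],[277,305]])/3.6+[260,130]
p,r=fit(L,px,cam('top'),[.45,-.3,-.5]);print(p,r.round(1))
q=proj(F(p,L),cam('side'));print(q.round(1))
i=cv2.imread('pics/side0.png')[220:345,210:400]
cv2.imwrite('pics/side_c.png',cv2.resize(i,None,fx=4.2,fy=4.2,interpolation=cv2.INTER_CUBIC))
print(((q-[210,220])*4.2).round())
E
```

```text
[ 0.57891243 -0.32498371 -0.53902776] [[-0.1 -1.3]
 [ 0.9  0.4]
 [ 0.   0.4]
 [-1.4  0.3]
 [ 3.1  0.2]
 [-0.4 -0.5]
 [-0.5 -0.1]]
[[386.2 277.1]
 [363.1 340.4]
 [222.4 289.9]
 [261.1 238.3]
 [249.1 273.3]
 [296.1 289.4]
 [301.6 263.2]]
[[740. 240.]
 [643. 506.]
 [ 52. 293.]
 [215.  77.]
 [164. 224.]
 [361. 291.]
 [385. 182.]]
```

View pics/side_c.png

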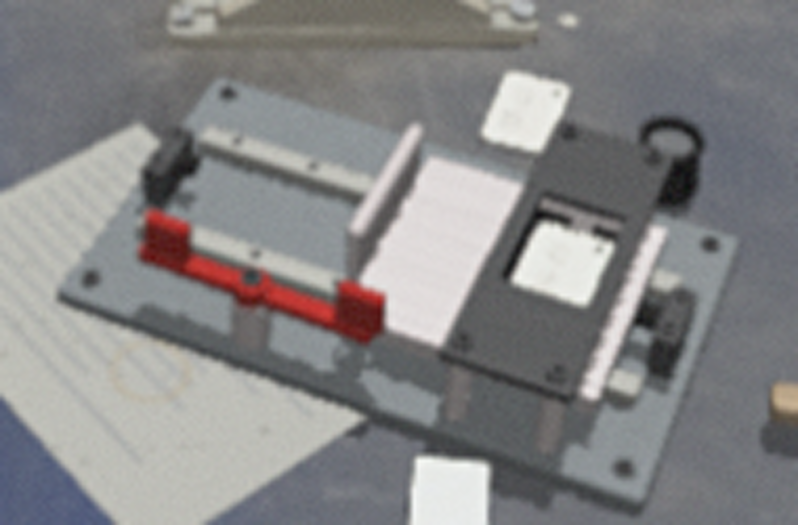

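The side view agrees within about 1–2 px: tabs at (168,222) and (362,294), lip mid (388,180), corners (737,238), (640,508), (60,298) and (215,80) in crop pixels. The lip, catch and nested plate are the right parts, so I'll fit both views together.

```bash
cat >> h.py <<'E'
def where(p):
    s=ctrl.get_state();d=np.array(s['position'])-[p[0],p[1],0];c,k=np.cos(p[2]),np.sin(p[2])
    T=R.from_euler('z',p[2])*R.from_rotvec([np.pi,0,0])
    t=(R.from_rotvec(s['tool_rot']).inv()*T).as_rotvec()
    print('t',round(s['time'],2),'fix mm',(1e3*np.array([c*d[0]+k*d[1],-k*d[0]+c*d[1],d[2]])).round(1),'twist to go',t.round(3),'F',np.round(s['ft_force'],1),'w',round(s['grip_width'],3))
E
python3 - <<'E'
from h import *
L=np.array([[135,82,10],[135,-82,10],[-135,-82,10],[-135,82,10],[-85,-68,62],[5,-68,62],[-12,0,58]])/1e3
a=np.array([[262,27],[514,160],[290,583],[33,437],[318,487],[406,340],[277,305]])/3.6+[260,130]
b=np.array([[737,238],[640,508],[60,298],[215,80],[168,222],[362,294],[388,180]])/4.2+[210,220]
A,B=cam('top'),cam('side')
print(fit(L,b,B,[.58,-.325,-.54])[0])
p=least_squares(lambda p:np.r_[(proj(F(p,L),A)-a).ravel(),(proj(F(p,L),B)-b).ravel()],[.58,-.325,-.54],loss='soft_l1').x
print(p);np.save('p.npy',p);where(p)
E
```

```text
[ 0.57938629 -0.32545476 -0.53708366]
[ 0.57913142 -0.32520935 -0.53825155]
t 0.1 fix mm [-156.8 -423.5  221.6] twist to go [-0.002  0.001  0.896] F [0.2 0.3 0.1] w 1.0
```

Emit:
apply_moves(dp=[[0, 0, 0], [0, 0, 0], [0, 0, 0], [0, 0, 0], [0, 0, 0], [0, 0, 0], [0, 0, 0]], twist=[[0, 0, 0.149], [0, 0, 0.149], [0, 0, 0.149], [0, 0, 0.149], [0, 0, 0.149], [0, 0, 0.149], [0, 0, 0]], fingers=[1, 1, 1, 1, 1, 1, 1], newtons=10)

```text
time: 0.8
position: [0.2275, -0.6086, 0.222]
tool_rot: [-3.029, 0.833, 0.001]
ft_force: [0.2, 0.4, -0.1]
grip_width: 0.449
grip_force: 0.0
```

Emit:
apply_moves(dp=[[0.01, -0.04, 0], [0.01, -0.04, 0], [0.01, -0.04, 0], [0.01, -0.04, 0], [0.01, -0.04, 0], [0.01, -0.04, 0], [0.01, -0.04, 0], [0, 0, 0], [0, 0, 0]], twist=[[0, 0, 0], [0, 0, 0], [0, 0, 0], [0, 0, 0], [0, 0, 0], [0, 0, 0], [0, 0, 0], [0, 0, 0], [0, 0, 0]], fingers=[1, 1, 1, 1, 1, 1, 1, 1, 1])

```text
time: 1.7
position: [0.4316, -0.4028, 0.2223]
tool_rot: [3.032, -0.823, -0.001]
ft_force: [-1.0, 0.3, 0.2]
grip_width: 0.012
grip_force: 0.0
```

```bash
python3 -c "
from h import *
where(np.load('p.npy'))"
```

```text
t 1.7 fix mm [ -86.9 -142.3  222.3] twist to go [0.    0.    0.008] F [-1.   0.3  0.2] w 0.012
```

Emit:
apply_moves(dp=[[0, -0.03, 0.04], [0, 0, 0.04], [0.002, 0, 0.04], [0, 0, 0.03], [0, 0, 0.02], [0, 0, 0.005], [0, 0, 0], [0, 0, 0]], twist=[[0, 0, 0.008], [0, 0, 0], [0, 0, 0], [0, 0, 0], [0, 0, 0], [0, 0, 0], [0, 0, 0], [0, 0, 0]], fingers=[1, 1, 1, 1, 1, 1, 1, 1])

```text
time: 2.5
position: [0.4481, -0.3806, 0.0489]
tool_rot: [3.025, -0.845, 0.003]
ft_force: [0.5, 0.5, -0.6]
grip_width: 0.007
grip_force: 0.0
```

```bash
python3 -c "
from h import *
where(np.load('p.npy'))
A=cv2.resize(get_image('top')[130:295,260:430],(408,396));B=cv2.resize(get_image('side')[200:345,210:400],(392,299))
c=np.zeros((396,800,3),np.uint8);c[:,:408]=A;c[:299,408:]=B
cv2.imwrite('pics/d1.png',c[:,:,::-1])"
```

```text
t 2.5 fix mm [ -84.1 -114.7   48.9] twist to go [ 0.001 -0.002 -0.007] F [ 0.5  0.5 -0.6] w 0.007
```

View pics/d1.png

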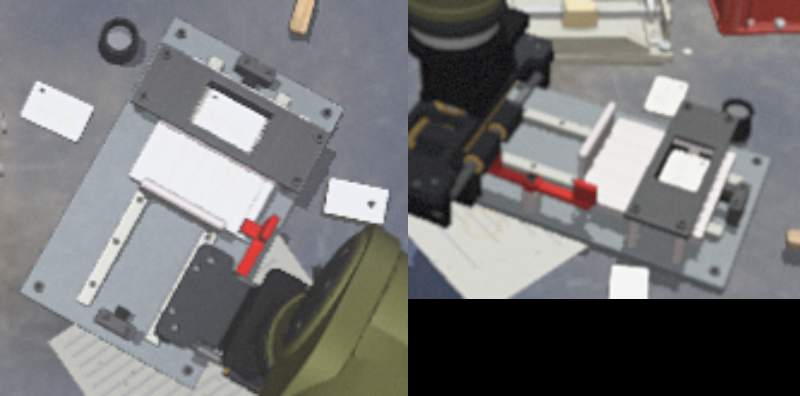

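Emit:
apply_moves(dp=[[0, -0.012, 0], [0, -0.012, 0], [0, -0.003, 0], [0, -0.003, 0], [0, -0.003, 0], [0, -0.003, 0], [0, 0, 0]], twist=[[0, 0, 0], [0, 0, 0], [0, 0, 0], [0, 0, 0], [0, 0, 0], [0, 0, 0], [0, 0, 0]], fingers=[1, 1, 1, 1, 1, 1, 1])

```text
time: 3.3
position: [0.4664, -0.3484, 0.0475]
tool_rot: [3.026, -0.844, -0.0]
ft_force: [0.6, -0.5, 0.8]
grip_width: 0.009
grip_force: 0.0
```

```bash
python3 -c "
from h import *
where(np.load('p.npy'))"
```

```text
t 3.3 fix mm [-84.9 -77.7  47.5] twist to go [ 0.     0.    -0.006] F [ 0.6 -0.5  0.8] w 0.009
```

Emit:
apply_moves(dp=[[0, -0.002, 0], [0, -0.001, 0], [0, 0, 0]], twist=[[0, 0, 0], [0, 0, 0], [0, 0, 0]], fingers=[1, 1, 1])

```text
time: 3.6
position: [0.4678, -0.3461, 0.0475]
tool_rot: [3.026, -0.845, -0.001]
ft_force: [-1.5, -1.3, -0.3]
grip_width: 0.006
grip_force: 0.8
```

```bash
python3 -c "
from h import *
where(np.load('p.npy'))
i=get_image('top');get_image
cv2.imwrite('pics/d2.png',cv2.resize(i[150:295,280:410],None,fx=4,fy=4,interpolation=cv2.INTER_CUBIC)[:,:,::-1])"
```

```text
t 3.6 fix mm [-84.9 -75.   47.5] twist to go [ 0.     0.    -0.006] F [-1.5 -1.3 -0.3] w 0.006
```

View pics/d2.png

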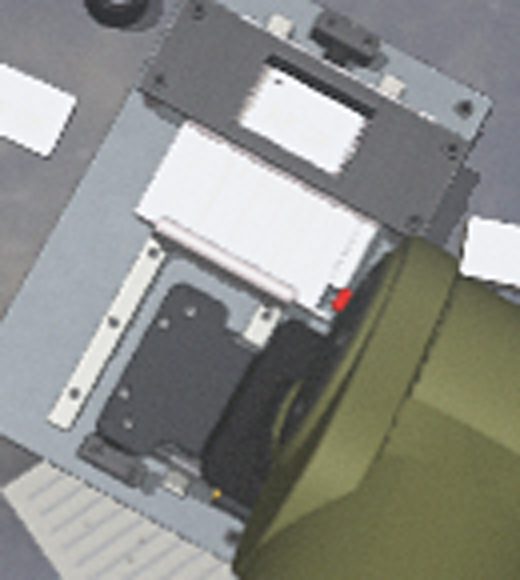

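The red pin at (342,299) now stands clear of the shuttle's notch at (325,292), so the catch is swinging open. I'll push a bit further, to the end.

Emit:
apply_moves(dp=[[0, -0.001, 0], [0, -0.001, 0], [0, 0, 0], [0, 0, 0]], twist=[[0, 0, 0], [0, 0, 0], [0, 0, 0], [0, 0, 0]], fingers=[1, 1, 1, 1])

```text
time: 4.05
position: [0.4692, -0.3439, 0.0475]
tool_rot: [-3.026, 0.844, -0.0]
ft_force: [-1.5, -0.7, -0.0]
grip_width: 0.004
grip_force: 0.7
```

```bash
python3 -c "
from h import *
where(np.load('p.npy'))"
```

```text
t 4.05 fix mm [-84.8 -72.4  47.5] twist to go [-0.     0.    -0.006] F [-1.5 -0.7 -0. ] w 0.004
```

Emit:
apply_moves(dp=[[0, -0.001, 0], [0, -0.001, 0], [0, 0, 0]], twist=[[0, 0, 0], [0, 0, 0], [0, 0, 0]], fingers=[1, 1, 1])

```text
time: 4.35
position: [0.4704, -0.3423, 0.0476]
tool_rot: [3.026, -0.844, 0.001]
ft_force: [-1.7, -1.5, -1.0]
grip_width: 0.006
grip_force: 0.8
```

Emit:
apply_moves(dp=[[0, 0.01, 0], [0, 0.02, 0], [0, 0.01, -0.01], [0, 0, -0.04], [0, 0, -0.04], [0, 0, 0], [0, 0, 0]], twist=[[0, 0, 0], [0, 0, 0], [0, 0, 0], [0, 0, 0], [0, 0, 0], [0, 0, 0], [0, 0, 0]], fingers=[1, 1, 1, 1, 1, 1, 1])

```text
time: 5.05
position: [0.4502, -0.3772, 0.1395]
tool_rot: [3.025, -0.844, 0.005]
ft_force: [-0.1, -0.2, -0.2]
grip_width: 0.003
grip_force: 0.0
```

```bash
python3 -c "
from h import *
where(np.load('p.npy'))
i=get_image('side')
cv2.imwrite('pics/d3.png',cv2.resize(i[210:345,210:400],None,fx=4,fy=4,interpolation=cv2.INTER_CUBIC)[:,:,::-1])"
```

```text
t 5.05 fix mm [ -84.  -110.7  139.5] twist to go [ 0.    -0.003 -0.006] F [-0.1 -0.2 -0.2] w 0.003
```

View pics/d3.png

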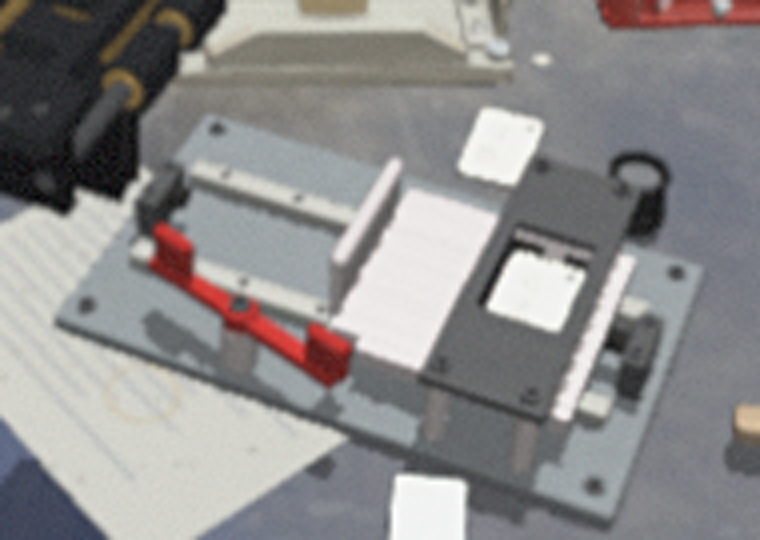

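The catch is fully open, with the rear tab out at (328,352) and the front tab in at (172,250); nothing else has moved. Next I'll go behind the lip.

Emit:
apply_moves(dp=[[0.025, -0.028, 0], [0.025, -0.028, 0], [0.025, -0.028, 0], [0.023, -0.027, 0], [0, 0, 0], [0, 0, 0.03], [0, 0, 0.03], [0, 0, 0], [0, 0, 0]], twist=[[0, 0, 0], [0, 0, 0], [0, 0, 0], [0, 0, 0], [0, 0, -0.006], [0, 0, 0], [0, 0, 0], [0, 0, 0], [0, 0, 0]], fingers=[1, 1, 1, 1, 1, 1, 1, 1, 1])

```text
time: 6.0
position: [0.5895, -0.3321, 0.0764]
tool_rot: [-3.028, 0.835, 0.005]
ft_force: [0.0, -0.4, 1.2]
grip_width: 0.005
grip_force: 0.0
```

```bash
python3 -c "
from h import *
where(np.load('p.npy'))
i=get_image('side')
cv2.imwrite('pics/d4.png',cv2.resize(i[190:345,210:400],None,fx=3.5,fy=3.5,interpolation=cv2.INTER_CUBIC)[:,:,::-1])"
```

```text
t 6.0 fix mm [12.4 -0.6 76.4] twist to go [ 0.     0.003 -0.   ] F [ 0.  -0.4  1.2] w 0.005
```

View pics/d4.png

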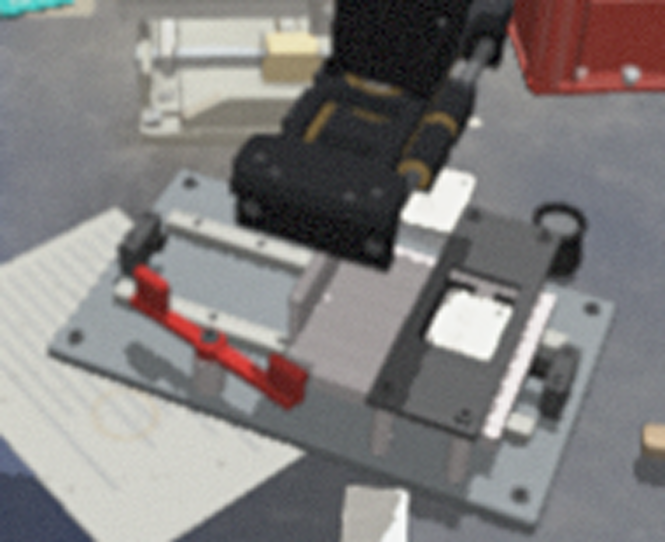

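```bash
python3 -c "
from h import *
p=np.load('p.npy')
L=np.array([[12.4,-.6,76.4],[12.4,-.6,146.4],[50,-.6,146.4],[-25,-.6,146.4],[12.4,-95,146.4],[12.4,95,146]])/1e3
print(((proj(F(p,L),cam('side'))-[210,190])*3.5).round())
cv2.imwrite('pics/w1.png',get_image('wrist')[:,:,::-1])"
```

```text
[[367. 245.]
 [377. 139.]
 [451. 161.]
 [305. 119.]
 [302. 262.]
 [439.  37.]]
```

View pics/w1.png

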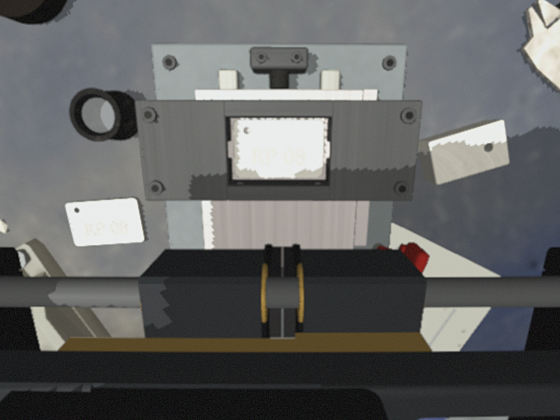

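The wrist view shows the fixture square to the tool, with the fingertips at (283,250) over the clear flat top in front of the mask edge (row 200). The plate is in its nest at (280,150). I'll go down.

Emit:
apply_moves(dp=[[0, 0, 0.02], [0, 0, 0.01], [0, 0, 0.005], [0, 0, 0], [0, 0, 0]], twist=[[0, 0, 0], [0, 0, 0], [0, 0, 0], [0, 0, 0], [0, 0, 0]], fingers=[1, 1, 1, 1, 1])

```text
time: 6.6
position: [0.5912, -0.3326, 0.0433]
tool_rot: [3.028, -0.835, 0.002]
ft_force: [-0.8, -0.1, -0.2]
grip_width: 0.006
grip_force: 0.0
```

Emit:
apply_moves(dp=[[-0.005, 0, 0], [-0.005, 0, 0], [-0.005, 0, 0], [-0.005, 0, 0], [-0.005, 0, 0], [-0.005, 0, 0], [0, 0, 0]], twist=[[0, 0, 0], [0, 0, 0], [0, 0, 0], [0, 0, 0], [0, 0, 0], [0, 0, 0], [0, 0, 0]], fingers=[1, 1, 1, 1, 1, 1, 1])

```text
time: 7.3
position: [0.5642, -0.3165, 0.0427]
tool_rot: [-3.029, 0.835, 0.002]
ft_force: [0.3, 0.0, 0.4]
grip_width: 0.009
grip_force: 0.0
```

```bash
python3 -c "
from h import *
where(np.load('p.npy'))"
```

```text
t 7.3 fix mm [-17.3  -0.2  42.7] twist to go [0.    0.001 0.   ] F [0.3 0.  0.4] w 0.009
```

```bash
python3 -c "
from h import *
i=get_image('wrist')
cv2.imwrite('pics/w2.png',i[:,:,::-1])"
```

```text
(no output)
```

View pics/w2.png

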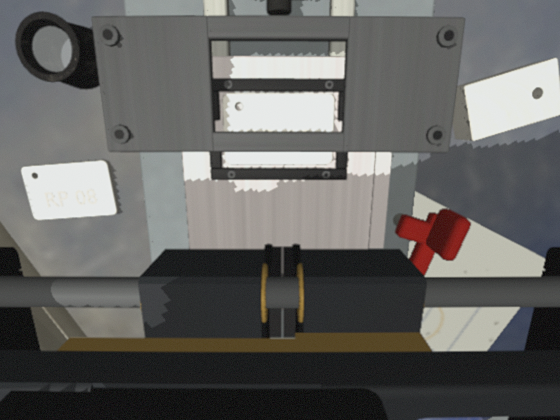

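The shuttle is following (nest frame edge at row 170 has come out from under the mask) and the plate is still in its nest. I'll keep pulling.

Emit:
apply_moves(dp=[[-0.006, 0, 0], [-0.006, 0, 0], [-0.006, 0, 0], [-0.006, 0, 0], [-0.006, 0, 0], [-0.006, 0, 0], [-0.006, 0, 0], [-0.006, 0, 0], [-0.006, 0, 0], [-0.006, 0, 0]], twist=[[0, 0, 0], [0, 0, 0], [0, 0, 0], [0, 0, 0], [0, 0, 0], [0, 0, 0], [0, 0, 0], [0, 0, 0], [0, 0, 0], [0, 0, 0]], fingers=[1, 1, 1, 1, 1, 1, 1, 1, 1, 1])

```text
time: 8.35
position: [0.513, -0.2859, 0.0425]
tool_rot: [3.029, -0.835, -0.0]
ft_force: [3.0, -0.8, -2.5]
grip_width: 0.002
grip_force: 1.2
```

Emit:
apply_moves(dp=[[-0.003, 0, 0], [-0.003, 0, 0], [-0.002, 0, 0], [-0.002, 0, 0], [0, 0, 0]], twist=[[0, 0, 0], [0, 0, 0], [0, 0, 0], [0, 0, 0], [0, 0, 0]], fingers=[1, 1, 1, 1, 1])

```text
time: 8.85
position: [0.5046, -0.2809, 0.0426]
tool_rot: [-3.028, 0.835, 0.001]
ft_force: [1.3, -0.5, -1.1]
grip_width: 0.009
grip_force: 0.4
```

```bash
python3 -c "
from h import *
where(np.load('p.npy'))"
```

```text
t 8.85 fix mm [-86.7  -0.2  42.6] twist to go [0.    0.001 0.   ] F [ 1.3 -0.5 -1.1] w 0.009
```

Emit:
apply_moves(dp=[[-0.002, 0, 0], [-0.002, 0, 0], [0, 0, 0], [0, 0, 0]], twist=[[0, 0, 0], [0, 0, 0], [0, 0, 0], [0, 0, 0]], fingers=[1, 1, 1, 1])

```text
time: 9.25
position: [0.5032, -0.2801, 0.0428]
tool_rot: [3.028, -0.835, 0.007]
ft_force: [6.8, -2.9, -4.2]
grip_width: 0.007
grip_force: 3.4
```

```bash
python3 -c "
from h import *
where(np.load('p.npy'))"
```

```text
t 9.25 fix mm [-88.3  -0.2  42.8] twist to go [-0.    -0.005 -0.   ] F [ 6.8 -2.9 -4.2] w 0.007
```

Emit:
apply_moves(dp=[[-0.002, 0, 0], [0, 0, 0], [0, 0, 0]], twist=[[0, 0, 0], [0, 0, 0], [0, 0, 0]], fingers=[1, 1, 1])

```text
time: 9.55
position: [0.5032, -0.2801, 0.043]
tool_rot: [3.027, -0.835, 0.013]
ft_force: [10.7, -6.3, -9.5]
grip_width: 0.004
grip_force: 5.8
```

```bash
python3 -c "
from h import *
where(np.load('p.npy'))"
```

```text
t 9.55 fix mm [-88.4  -0.2  43. ] twist to go [-0.001 -0.009  0.   ] F [10.7 -6.3 -9.5] w 0.004
```

The shuttle is against the front stop: TCP held at x = -88.4 while the force rose to 15 N. I'll back off, lift, and go outside the rear tab.

Emit:
apply_moves(dp=[[0.006, 0, 0], [0.008, 0, 0], [0.004, 0, 0], [0, 0, -0.03], [0, 0, -0.04], [0, 0, -0.03], [0, 0, 0]], twist=[[0, 0, 0], [0, 0, 0], [0, 0, 0], [0, 0, 0], [0, 0, 0], [0, 0, 0], [0, 0, 0]], fingers=[1, 1, 1, 1, 1, 1, 1])

```text
time: 10.25
position: [0.518, -0.2887, 0.1478]
tool_rot: [3.026, -0.835, 0.013]
ft_force: [0.9, -0.3, 1.4]
grip_width: 0.004
grip_force: 0.0
```

Emit:
apply_moves(dp=[[0.02, 0.032, 0], [0.02, 0.032, 0], [0.02, 0.032, 0], [0.02, 0.032, 0], [0, 0, 0], [0, 0, 0]], twist=[[0, 0, 0], [0, 0, 0], [0, 0, 0], [0, 0, 0], [0, 0, 0], [0, 0, 0]], fingers=[1, 1, 1, 1, 1, 1])

```text
time: 10.85
position: [0.5171, -0.4386, 0.141]
tool_rot: [-3.027, 0.838, 0.004]
ft_force: [0.3, 1.1, 0.0]
grip_width: 0.008
grip_force: 0.0
```

```bash
python3 -c "
from h import *
where(np.load('p.npy'))"
```

```text
t 10.85 fix mm [   4.9 -129.2  141. ] twist to go [-0.     0.003 -0.002] F [0.3 1.1 0. ] w 0.008
```

Emit:
apply_moves(dp=[[0, 0, 0.04], [0, 0, 0.035], [0, 0, 0.015], [0, 0, 0.003], [0, 0, 0]], twist=[[0, 0, 0], [0, 0, 0], [0, 0, 0], [0, 0, 0], [0, 0, 0]], fingers=[1, 1, 1, 1, 1])

```text
time: 11.35
position: [0.519, -0.4376, 0.0502]
tool_rot: [-3.029, 0.834, -0.001]
ft_force: [0.0, -0.7, 0.4]
grip_width: 0.007
grip_force: 0.0
```

Emit:
apply_moves(dp=[[0, -0.01, 0], [0, -0.008, 0], [0, -0.004, 0], [0, -0.004, 0], [0, -0.004, 0], [0, -0.004, 0], [0, -0.002, 0], [0, 0, 0]], twist=[[0, 0, 0], [0, 0, 0], [0, 0, 0], [0, 0, 0], [0, 0, 0], [0, 0, 0], [0, 0, 0], [0, 0, 0]], fingers=[1, 1, 1, 1, 1, 1, 1, 1])

```text
time: 12.15
position: [0.5369, -0.4073, 0.0497]
tool_rot: [3.028, -0.835, 0.0]
ft_force: [-0.7, -0.3, 0.3]
grip_width: 0.001
grip_force: 0.1
```

```bash
python3 -c "
from h import *
where(np.load('p.npy'))"
```

```text
t 12.15 fix mm [  5.8 -92.2  49.7] twist to go [ 0. -0.  0.] F [-0.7 -0.3  0.3] w 0.001
```

Emit:
apply_moves(dp=[[0, -0.002, 0], [0, -0.002, 0], [0, -0.001, 0], [0, 0, 0], [0, 0, 0]], twist=[[0, 0, 0], [0, 0, 0], [0, 0, 0], [0, 0, 0], [0, 0, 0]], fingers=[1, 1, 1, 1, 1])

```text
time: 12.65
position: [0.5392, -0.4026, 0.0495]
tool_rot: [-3.028, 0.835, 0.001]
ft_force: [-0.1, -0.7, -0.4]
grip_width: 0.001
grip_force: 0.2
```

```bash
python3 -c "
from h import *
where(np.load('p.npy'))"
```

```text
t 12.65 fix mm [  5.4 -86.9  49.5] twist to go [-0.  0.  0.] F [-0.1 -0.7 -0.4] w 0.001
```

Emit:
apply_moves(dp=[[0, -0.002, 0], [0, -0.001, 0], [0, 0, 0], [0, 0, 0]], twist=[[0, 0, 0], [0, 0, 0], [0, 0, 0], [0, 0, 0]], fingers=[1, 1, 1, 1])

```text
time: 13.05
position: [0.5408, -0.4001, 0.0495]
tool_rot: [-3.028, 0.835, 0.0]
ft_force: [0.9, -0.0, 0.1]
grip_width: 0.005
grip_force: 0.2
```

```bash
python3 -c "
from h import *
where(np.load('p.npy'))"
```

```text
t 13.05 fix mm [  5.5 -83.9  49.5] twist to go [-0.  0.  0.] F [ 0.9 -0.   0.1] w 0.005
```

Emit:
apply_moves(dp=[[0, -0.001, 0], [0, -0.001, 0], [0, -0.001, 0], [0, 0, 0], [0, 0, 0]], twist=[[0, 0, 0], [0, 0, 0], [0, 0, 0], [0, 0, 0], [0, 0, 0]], fingers=[1, 1, 1, 1, 1])

```text
time: 13.55
position: [0.5424, -0.3976, 0.0495]
tool_rot: [-3.028, 0.835, 0.0]
ft_force: [-0.7, -0.3, 0.5]
grip_width: 0.004
grip_force: 0.2
```

```bash
python3 -c "
from h import *
where(np.load('p.npy'))"
```

```text
t 13.55 fix mm [  5.6 -80.9  49.5] twist to go [-0.  0.  0.] F [-0.7 -0.3  0.5] w 0.004
```

Emit:
apply_moves(dp=[[0, -0.001, 0], [0, -0.001, 0], [0, 0, 0], [0, 0, 0]], twist=[[0, 0, 0], [0, 0, 0], [0, 0, 0], [0, 0, 0]], fingers=[1, 1, 1, 1])

```text
time: 13.95
position: [0.5433, -0.3963, 0.0496]
tool_rot: [3.028, -0.835, 0.0]
ft_force: [-0.1, -0.4, -0.4]
grip_width: 0.002
grip_force: 0.6
```

```bash
python3 -c "
from h import *
where(np.load('p.npy'))"
```

```text
t 13.95 fix mm [  5.7 -79.4  49.6] twist to go [ 0. -0. -0.] F [-0.1 -0.4 -0.4] w 0.002
```

Emit:
apply_moves(dp=[[0, -0.001, 0], [0, -0.001, 0], [0, 0, 0], [0, 0, 0]], twist=[[0, 0, 0], [0, 0, 0], [0, 0, 0], [0, 0, 0]], fingers=[1, 1, 1, 1])

```text
time: 14.35
position: [0.5435, -0.3961, 0.0496]
tool_rot: [3.026, -0.836, -0.0]
ft_force: [-1.7, -5.4, -0.3]
grip_width: 0.007
grip_force: 2.6
```

```bash
python3 -c "
from h import *
where(np.load('p.npy'))
cv2.imwrite('pics/t5.png',get_image('top')[:,:,::-1])
# red pixels in top image
def red(i):
    i=i.astype(int);m=(i[:,:,0]>130)&(i[:,:,1]<60)&(i[:,:,2]<70);m[:150]=0;m[:,:290]=0
    y,x=np.nonzero(m);return len(x),x.min(),x.max(),y.min(),y.max()
print(red(cv2.imread('pics/top0.png')[:,:,::-1]),red(cv2.imread('pics/t5.png')[:,:,::-1]))"
```

```text
t 14.35 fix mm [  5.7 -79.2  49.6] twist to go [ 0.002 -0.    -0.001] F [-1.7 -5.4 -0.3] w 0.007
(59, np.int64(343), np.int64(558), np.int64(220), np.int64(271)) (14, np.int64(344), np.int64(558), np.int64(220), np.int64(270))
```

Hard stop at y = -79.2, which is consistent with fully shut. A jam at 0.16 rad would have stopped it about 8 mm sooner. I'll retreat and verify numerically.

Emit:
apply_moves(dp=[[0, 0.006, 0], [0, 0.012, 0], [0, 0.02, 0], [0, 0.01, -0.02], [0, 0, -0.05], [0, 0, -0.05], [0, 0, 0]], twist=[[0, 0, 0], [0, 0, 0], [0, 0, 0], [0, 0, 0], [0, 0, 0], [0, 0, 0], [0, 0, 0]], fingers=[1, 1, 1, 1, 1, 1, 1])

```text
time: 15.1
position: [0.5236, -0.4384, 0.1789]
tool_rot: [3.024, -0.834, 0.022]
ft_force: [1.2, -0.5, 0.6]
grip_width: 0.006
grip_force: 0.0
```

Emit:
apply_moves(dp=[[0, 0.04, 0], [0, 0.04, 0], [0, 0.04, 0], [0, 0.04, 0], [0, 0.04, 0], [0, 0.04, 0], [0, 0, 0], [0, 0, 0]], twist=[[0, 0, 0], [0, 0, 0], [0, 0, 0], [0, 0, 0], [0, 0, 0], [0, 0, 0], [0, 0, 0], [0, 0, 0]], fingers=[1, 1, 1, 1, 1, 1, 1, 1])

```text
time: 15.9
position: [0.3953, -0.6425, 0.1687]
tool_rot: [-3.026, 0.839, 0.001]
ft_force: [0.8, -0.2, -0.4]
grip_width: 0.005
grip_force: 0.0
```

```bash
python3 -c "
from h import *
p=np.load('p.npy');where(p)
for n,f in(('top','top0'),('side','side0')):
    a=cv2.imread(f'pics/{f}.png');b=get_image(n)[:,:,::-1];cv2.imwrite(f'pics/end_{n}.png',b);C=cam(n)
    def red(i):
        i=i.astype(int);m=(i[:,:,2]>90)&(i[:,:,2]>2.2*i[:,:,1]);k=np.zeros(m.shape,np.uint8)
        q=proj(F(p,np.array([[-110,-100,45],[30,-100,45],[30,-40,45],[-110,-40,45]])/1e3),C);cv2.fillConvexPoly(k,q.astype(int),1);return m&(k>0)
    ra,rb=red(a),red(b)
    print(n,ra.sum(),rb.sum(),(ra&rb).sum(),[cv2.minAreaRect(np.argwhere(r)[:,::-1].astype(np.float32)) for r in(ra,rb)])
    # lip shift: top-view match of bystander/base corners by diff + lip
    # top-of-lip intensity profile along fixture x at z=58, averaged over y
    xs=np.arange(-125,15,3)
    for lab,i in(('before',a),('after',b)):
        g=cv2.cvtColor(i,6).astype(np.float32)
        pr=[cv2.remap(g,*[proj(F(p,np.array([[x,y,32] for y in(-45,-42,42,45)])/1e3),C)[:,k].astype(np.float32) for k in(0,1)],1).mean() for x in xs]
        print(lab,dict(zip(xs.tolist(),np.round(pr).astype(int).tolist())))
"
```

```text
t 15.9 fix mm [   4.8 -366.7  168.7] twist to go [-0.001  0.001 -0.003] F [ 0.8 -0.2 -0.4] w 0.005
top 293 278 257 [((357.3090515136719, 244.704345703125), (12.180206298828125, 58.99892044067383), 25.70995330810547), ((357.01953125, 244.62437438964844), (11.873316764831543, 58.9475212097168), 24.77513885498047)]
before {-125: 162, -122: 162, -119: 162, -116: 160, -113: 160, -110: 161, -107: 160, -104: 159, -101: 161, -98: 161, -95: 161, -92: 161, -89: 161, -86: 159, -83: 159, -80: 160, -77: 161, -74: 161, -71: 160, -68: 160, -65: 160, -62: 159, -59: 161, -56: 161, -53: 160, -50: 160, -47: 160, -44: 162, -41: 162, -38: 161, -35: 160, -32: 161, -29: 159, -26: 162, -23: 160, -20: 162, -17: 140, -14: 140, -11: 106, -8: 221, -5: 236, -2: 234, 1: 235, 4: 234, 7: 234, 10: 234, 13: 234}
after {-125: 163, -122: 165, -119: 163, -116: 163, -113: 163, -110: 163, -107: 150, -104: 139, -101: 134, -98: 204, -95: 236, -92: 235, -89: 235, -86: 235, -83: 235, -80: 235, -77: 235, -74: 235, -71: 235, -68: 234, -65: 235, -62: 235, -59: 234, -56: 235, -53: 235, -50: 235, -47: 235, -44: 234, -41: 234, -38:
[... 640 characters left out ...]
6: 153, -53: 161, -50: 166, -47: 166, -44: 166, -41: 166, -38: 168, -35: 165, -32: 168, -29: 165, -26: 183, -23: 199, -20: 179, -17: 118, -14: 87, -11: 116, -8: 146, -5: 148, -2: 148, 1: 149, 4: 151, 7: 203, 10: 221, 13: 221}
after {-125: 157, -122: 170, -119: 194, -116: 202, -113: 179, -110: 127, -107: 100, -104: 109, -101: 145, -98: 165, -95: 164, -92: 162, -89: 173, -86: 226, -83: 244, -80: 243, -77: 243, -74: 243, -71: 243, -68: 243, -65: 243, -62: 243, -59: 244, -56: 244, -53: 243, -50: 243, -47: 239, -44: 234, -41: 233, -38: 231, -35: 237, -32: 231, -29: 240, -26: 244, -23: 244, -20: 244, -17: 234, -14: 174, -11: 157, -8: 160, -5: 160, -2: 162, 1: 162, 4: 165, 7: 217, 10: 246, 13: 225}
```

The catch overlays its initial shut pose in both views (within 1°), and the shuttle edge has shifted about 90 mm. I'm handing the job in.

```bash
python3 -c "
from bench import ctrl
print(ctrl.close_job())"
```

```text
the job is handed in; nothing more can be done
None
```

The job is handed in after about 16 s of robot time: catch opened, shuttle drawn out to the front stop, catch shut again and the arm clear; I saw the plate in its nest early in the pull but did not check it or the bystanders again at the end.

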